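# Twist the tool hook off its rail and box both parts

## Task

On the carver's bench a brass double hook with a red grip is still hooked under the bar of its short wooden rail. Give the hook nearly a quarter turn counter-clockwise, seen from above, and lift it off while the rail stays on the bench; then put the hook in the green box and the rail, lying flat, in the blue box. Leave the black hook on its own rail as it is.

Things in the scene. Friction and masses are not known exactly. Their poses are not given: they have to be found in the camera images.
- hook_grip (a point): Centre of the red grip (40 mm along x, 14 in y, 16 high) of a brass hook, 62 mm above the hook's feet; 110 g, 72 x 38 x 70 mm. 8 mm legs at (28,15) and (-28,-15) mm; toes 8 mm high run from them along y under the rail's bar to y=-14, +14. Turned counter-clockwise (from above) about the grip, raised 0-6 mm, the toes clear the bar at 60-90 deg; clockwise, or lifted over 10 mm unturned, it jams.
- rail_mid (a point): Middle of the bar of a short tool rail (180 g), 24 mm above the rail's underside: dark wooden bar, 12 mm in diameter, along x, on brass feet 18 mm long, 40 mm wide (y) at x = +-66 mm; 150 mm long over all. z up. The hook stands astride the bar, its grip above and along the bar, within 12 mm of the middle and 5 degrees. Hook and rail look the same after half a turn.
- hook_box: Green open box for the hook, fixed to the bench. Outside 200 mm (x) by 130 mm (y) by 40 mm high, walls and floor 6 mm thick. Origin at the centre of its underside, on the bench; z up.
- rail_box: Blue open box for the rail, fixed to the bench, of the same size and with the same frame as the green one: outside 200 mm (x) by 130 mm (y) by 40 mm high, walls and floor 6 mm thick. The rail fits in with its bar along the box's x.
- dark_hook_grip (a point): Bystander: a black steel hook with a black grip, the same in shape, on a like rail with black steel feet. This point is the centre of its grip. It stays as it is.
Not all that is in view belongs to the job. What is shaped like the part that bears hook_grip but purple or turquoise is not meant. What is shaped like the part that bears rail_mid but white is not meant.

How it is judged:
By the outcome, as a careful person would: the job done as asked, in the order asked, and still so for the second after the job is handed in, with the robot touching nothing.
It also fails if it takes over 58 s, if anything falls off the work surface, if the arm or the gripper's body presses on something with over 40 N, if the wrist force passes 120 N, or if a joint passes its speed limit or range.

## Robot

A 7-joint arm with a two-finger parallel gripper is mounted at the origin on the work surface. World frame = base frame: x ahead of the robot, y to its left, z up, the work surface at z = 0. Lengths are in m, angles in rad, forces in N, time in s.
With the tool pointing down it reaches from about 0.4 to 0.85 m from the base axis. Payload 10.4 kg.
Tool frame: the origin (TCP) lies at the very end of the fingers, on their centre line; the grasp point (between the pads) lies 19 mm behind it (grasp_offset is the distance from the TCP to the grasp point, in m); z points along the fingers, y is the line along which they close (so a half turn about z gives the same grasp; the last joint's range is limited). The gripper opens to 85 mm and grips with 20 to 120 N. Pads are 22 mm wide; open, the fingers measure 114 mm over their backs; the gripper's body (76 mm by 85 mm) begins 54 mm behind the grasp point. The pads swing forward as they close: fully open they stand 13 mm farther back than shut.
Start: joints at [-1.368, 0.332, -0.065, 1.46, 0.022, 1.35, -0.088], TCP at [0.14, 0.609, 0.231] pointing down, gripper open.
Joint ranges: [-2.6, 2.6], [-0.5, 2.12], [-1.47, 1.34], [0.16, 2.42], [-1.27, 4.41], [0.06, 2.06], [-2.6, 2.6]. Speed limits (rad/s): [2.22, 2.22, 2.79, 2.79, 3.14, 3.14, 3.14].

## Interface

Orientations are given as a unit quaternion [x, y, z, w].
In Python, from workcell import * gives the robot as it stands.
- The arm moves only by the tool jog_arm, never from a script. Its argument "plan" is a list of rows, each a list of 3 entries, a list of its own where there are three numbers: the turn, a rotation vector about the tool's x, y, z in rad, then the shift along the tool's x, y, z in m, then the finger opening in m, from 0 to 0.0854. A call has 1 to 8 rows; each row is the pose to reach, as a shift and turn from the pose commanded when the call began, along the tool's axes at that moment; what a row does not reach only later rows make up. A row lasts 1/12 s, in which the tool goes at most 41.7 mm and 7.16 degrees, less where a joint would pass 70% of its speed; a pose out of reach is approached as far as the arm can. A call with a gripper value outside its range is refused whole. The fingers move at their own pace and stop on an object; "force" is the grip in N (left out, the last holds). Time passes only in rows, so rows that repeat a pose let the fingers close. It gives the time, the measured TCP pose, the force, the opening and the grip force at its end, in the units of the state.
- get_obs(): the state, without advancing time (a new reading comes with each control period).
- camera(name): name is "scene" or "top" or "wrist"; returns a dict with "img" (400x640x3 uint8, red, green, blue), "mtx" (3x3 intrinsics, pixels), "extrinsics" (4x4, takes a point from camera to world coordinates). Camera axes: x right, y down, z forward; pixel columns grow to the right and rows downward; lengths in m; the calibration is good to about 2 mm. The wrist camera is an equidistant fisheye: a pixel r from the principal point sees the ray r / f radians off the axis. A picture is of the moment at which its call begins. There is no depth.
- hand_in(): hands the job in; it is judged then, once.
The state is a dict: "clock": time; "joint_pos": joint angles; "joint_velocities": joint speeds; "tau": joint torques, N m; "position": TCP position; "ee_rot": TCP orientation; "ft_force": force on the tool from outside, world axes, zero at the start; "torque": the same for the moment, N m; "grip_width": opening from 0.0 (shut) to 1.0 (fully open); "grasp_force": force on a finger pad.
Only numpy, scipy, OpenCV 4.12 (cv2) and the standard library are available. Lean on these libraries where they do the work, as an engineer would, in place of code of your own. Each camera call takes 0.05 s, during which the arm holds its last target. There are 200 camera calls.

## Working session

There is one attempt and no reset: what is moved stays moved. The work goes in short steps, Python scripts to look and compute and a tool call to move; the robot and the scene stay as the last step left them, time stands still between calls to the robot, and variables do not carry over. Pictures are saved under pics/ and viewed, at most 10 in all, crops included, and the job is handed in when it is done.

Besides the shell and the picture viewer there is one more tool, called after ">>>" by a JSON object that holds its "api" and its "payload", one argument or row to a line. jog_arm: Moves the arm, as the interface text tells. Its arguments: {"type":"object","properties":{"plan":{"type":"array"},"force":{"type":"number"}},"required":["plan"]}

```bash
mkdir -p pics; ls
python3 - <<'E'
from workcell import *
import cv2,pickle
o=get_obs();print(o)
for n in("top","scene"):
    c=camera(n);pickle.dump(c,open(f"pics/{n}0.pkl","wb"));cv2.imwrite(f"pics/{n}0.png",c["img"][:,:,::-1]);print(c["mtx"],c["extrinsics"])
E
```

```text
pics
{'clock': 0.0, 'joint_pos': array([-1.36760326,  0.33285177, -0.06468986,  1.46092481,  0.02159143,
        1.34988115, -0.08852461]), 'joint_velocities': array([-1.07530922e-03,  1.14363990e-04,  1.48377604e-05,  1.05733133e-03,
        2.06282470e-04,  5.98310112e-04, -1.59799945e-03]), 'tau': array([-5.38650074e-04, -6.25466323e+01,  4.86637757e-02, -3.91597438e+01,
        1.61511416e-02,  1.01329613e-02,  3.86283261e-05]), 'position': array([0.13985112, 0.60878141, 0.23053633]), 'ee_rot': array([ 1.12664507e-01,  9.93632850e-01, -6.83313132e-04, -4.83945265e-05]), 'ft_force': array([ 0.67443504, -0.44711863, -0.3938834 ]), 'torque': array([ 0.03610445,  0.03161657, -0.0305404 ]), 'grasp_force': 0.0, 'grip_width': 1.0022477887019794}
[[464.77457285   0.         322.97268727]
 [  0.         464.77457285 201.28546777]
 [  0.           0.           1.        ]] [[-0.00146838 -0.9933407   0.11520458  0.38457992]
 [-0.99988943  0.00316324  0.01453029 -0.00332219]
 [-0.01479794 -0.1151705  -0.99323551  1.06216658]
 [ 0.          0.          0.          1.        ]]
[[427.1527313    0.         320.12972275]
 [  0.         427.1527313  193.43818369]
 [  0.           0.           1.        ]] [[-0.51853718  0.66922666 -0.53221694  0.92212419]
 [ 0.85503453  0.41014993 -0.31732159  0.27477301]
 [ 0.00592867 -0.6196069  -0.78488989  0.73725422]
 [ 0.          0.          0.          1.        ]]
```

View pics/top0.png

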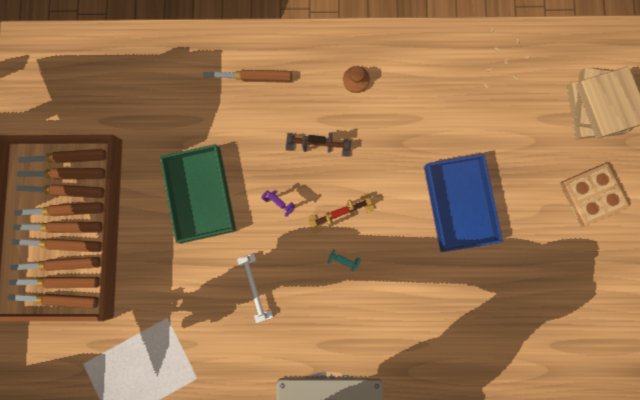

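View pics/scene0.png

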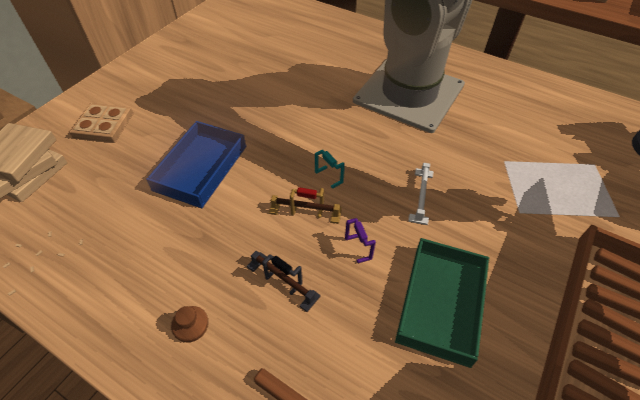

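The top view shows these candidates:
- Hooks: red grip on brass at (341,212), black at (317,141), purple at (279,203) and turquoise at (345,261).
- Rails: dark bar with brass feet at (341,212), black feet at (319,143) and white at (254,288).

The red/brass hook and the brass-footed rail at (341,212) fit the description. I'll confirm with an enlarged crop.

Run:
```python
import cv2,numpy as np
t=cv2.imread("pics/top0.png");s=cv2.imread("pics/scene0.png")
a=cv2.resize(t[180:240,295:395],None,fx=8,fy=8,interpolation=cv2.INTER_CUBIC)[:290+190]
b=cv2.resize(s[170:230,260:350],None,fx=5,fy=5,interpolation=cv2.INTER_CUBIC)
cv2.imwrite("pics/c1.png",a[:480]);
b=cv2.resize(t[140:255,150:245],None,fx=4,fy=4,interpolation=cv2.INTER_CUBIC);c=cv2.resize(t[140:255,415:510],None,fx=4,fy=4,interpolation=cv2.INTER_CUBIC)
cv2.imwrite("pics/c2.png",np.hstack([b,c]))
```

```text
(no output)
```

View pics/c1.png

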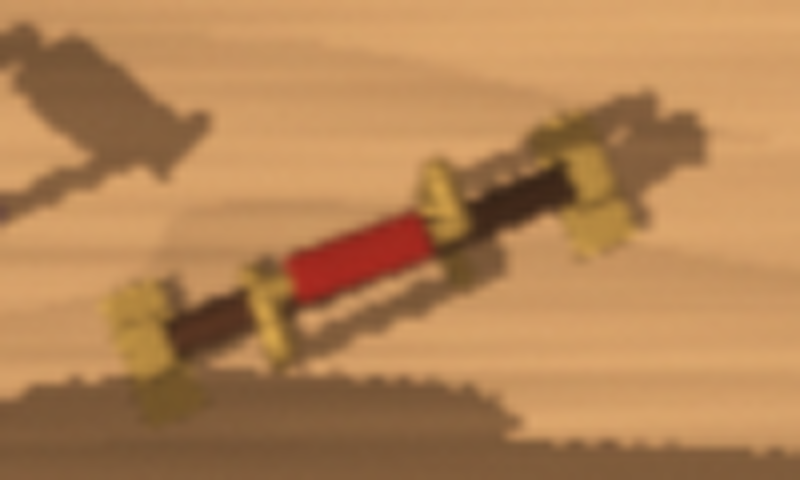

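View pics/c2.png

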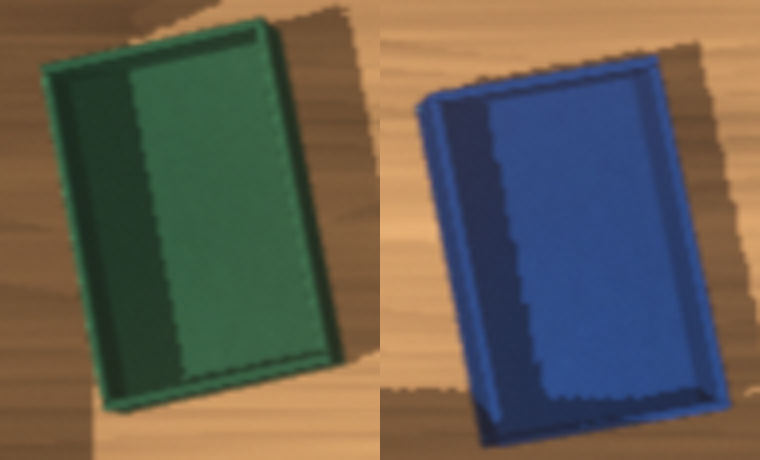

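Crop 1 shows the red grip on brass legs astride a dark bar with brass feet, with its centre at about (340,212). Crop 2 shows the box rims clearly. Next I'll compute positions.

```bash
cat > h.py <<'E'
import cv2,pickle,numpy as np
from scipy.spatial.transform import Rotation as R
def ray(c,uv,z):
    p=np.atleast_2d(uv).astype(float);K=c["mtx"];E=c["extrinsics"]
    d=np.c_[(p-[K[0,2],K[1,2]])/[K[0,0],K[1,1]],np.ones(len(p))]@E[:3,:3].T
    return E[:3,3]+d*((z-E[2,3])/d[:,2])[:,None]
def jog(o,target,yaw=None):
    """shift in tool axes from pose o to world target; tool-z turn so tool x has the given world yaw"""
    q=R.from_quat(o["ee_rot"]);return q.inv().apply(np.array(target)-o["position"]),
E
python3 - <<'E'
from h import *
c=pickle.load(open("pics/top0.pkl","rb"));s=pickle.load(open("pics/scene0.pkl","rb"))
for n,c_,z in(("top",c,.068),("scene",s,.066)):
    im=c_["img"].astype(int);m=(im[...,0]>110)&(im[...,1]<70)&(im[...,2]<70)
    sl=np.zeros_like(m);(sl.__setitem__((slice(190,235),slice(300,390)),True) if n=="top" else sl.__setitem__((slice(170,215),slice(270,340)),True));m&=sl
    v,u=np.nonzero(m);print(n,m.sum(),u.mean(),v.mean(),ray(c_,[u.mean(),v.mean()],z))
    if n=="top":
        w=ray(c,np.c_[u,v],.068)[:,:2];w0=w-w.mean(0);e=np.linalg.svd(w0,full_matrices=False)[2][0];print("yaw grip",np.degrees(np.arctan2(e[1],e[0])),np.ptp(w0@e))
cr=lambda x,y:(295+x/8-.5,180+y/8-.5)
f=ray(c,[cr(152,348),cr(590,178)],.03);d=f[1]-f[0];print("rail",f,f.mean(0),np.degrees(np.arctan2(d[1],d[0])),np.linalg.norm(d))
for n,P in(("green",[(150+x/4-.5,140+y/4-.5) for x,y in[(44,65),(265,20),(342,360),(108,411)]]),("blue",[(415+(x-380)/4-.5,140+y/4-.5) for x,y in[(418,100),(657,58),(730,405),(485,445)]])):
    w=ray(c,P,.04);d=w[0]-w[3]+w[1]-w[2];print(n,w.mean(0),np.degrees(np.arctan2(d[1],d[0])),np.linalg.norm(d)/2,np.linalg.norm(w[0]-w[1]))
q=R.from_quat([.1126645,.99363285,-.000683,-.0000484]);print(q.as_matrix())
for n,uv,z in (("purple",(279,203),.06),("teal",(345,261),.06),("dark",(317,140),.06)):print(n,ray(c,uv,z))
E
```

```text
top 112 339.54464285714283 211.80357142857142 [[ 0.4770474  -0.02432573  0.068     ]]
yaw grip -69.08615248159033 0.03948761453412612
scene 90 307.18888888888887 190.5 [[ 0.47412919 -0.02272058  0.066     ]]
rail [[ 0.45573877  0.03292363  0.03      ]
 [ 0.50293419 -0.08930932  0.03      ]] [ 0.47933648 -0.02819285  0.03      ] -68.88790390152693 0.13102787379751238
green [0.52369022 0.29263471 0.04      ] 13.189519211226216 0.19812150481685042 0.12673365084730492
blue [ 0.50052664 -0.29599875  0.04      ] 9.319520321418281 0.1945328936659473 0.1353964218373241
[[-9.74613416e-01  2.23894231e-01 -2.50083367e-04]
 [ 2.23894363e-01  9.74612488e-01 -1.34639655e-03]
 [-5.77160472e-05 -1.36820840e-03 -9.99999062e-01]]
purple [[0.49737399 0.10690971 0.06      ]]
teal [[ 0.37217118 -0.03556251  0.06      ]]
dark [[0.63690611 0.02431052 0.06      ]]
```

>>> {"api": "jog_arm", "payload": {
  "plan": [
    [[0,0,0.977],[-0.296,-0.127,0.03],0.055],
    [[0,0,0.977],[-0.296,-0.127,0.03],0.055],
    [[0,0,0.977],[-0.296,-0.127,0.03],0.055],
    [[0,0,0.977],[-0.296,-0.127,0.03],0.055],
    [[0,0,0.977],[-0.296,-0.127,0.03],0.055],
    [[0,0,0.977],[-0.296,-0.127,0.03],0.055],
    [[0,0,0.977],[-0.296,-0.127,0.03],0.055],
    [[0,0,0.977],[-0.296,-0.127,0.03],0.055]
  ],
  "force": 40
}}

```text
clock: 0.77
position: [0.4027, 0.416, 0.2009]
ee_rot: [0.57, 0.822, -0.0, 0.0]
ft_force: [1.0, 0.5, 0.8]
grip_width: 0.646
grasp_force: 0.0
```

>>> {"api": "jog_arm", "payload": {
  "plan": [
    [[0,0,0],[-0.438,-0.085,0.05],0.055],
    [[0,0,0],[-0.438,-0.085,0.05],0.055],
    [[0,0,0],[-0.438,-0.085,0.05],0.055],
    [[0,0,0],[-0.438,-0.085,0.05],0.055],
    [[0,0,0],[-0.438,-0.085,0.05],0.055],
    [[0,0,0],[-0.438,-0.085,0.05],0.055],
    [[0,0,0],[-0.438,-0.085,0.05],0.055],
    [[0,0,0],[-0.438,-0.085,0.05],0.055]
  ]
}}

```text
clock: 1.43
position: [0.4578, 0.091, 0.1639]
ee_rot: [0.566, 0.825, 0.0, -0.0]
ft_force: [0.9, 0.3, 0.7]
grip_width: 0.64
grasp_force: 0.0
```

>>> {"api": "jog_arm", "payload": {
  "plan": [
    [[0,0,0],[-0.04,-0.008,0.005],0.055],
    [[0,0,0],[-0.08,-0.017,0.01],0.055],
    [[0,0,0],[-0.114,-0.025,0.014],0.055],
    [[0,0,0],[-0.114,-0.025,0.014],0.055],
    [[0,0,0],[-0.114,-0.025,0.014],0.055],
    [[0,0,0],[-0.114,-0.025,0.014],0.055]
  ]
}}

```text
clock: 1.93
position: [0.4756, -0.0218, 0.15]
ee_rot: [0.566, 0.825, -0.0, -0.0]
ft_force: [-1.2, 0.8, 0.6]
grip_width: 0.644
grasp_force: 0.0
```

Run:
```python
from workcell import *
from h import *
o=get_obs();print(o["position"],o["ee_rot"])
c=camera("wrist");pickle.dump(c,open("pics/w1.pkl","wb"));print(c["mtx"],c["extrinsics"])
cv2.imwrite("pics/w1.png",c["img"][:,:,::-1])
```

```text
[ 0.47559133 -0.02178752  0.14999352] [ 5.65728740e-01  8.24591362e-01 -1.65179537e-05 -2.80266773e-04]
[[309.70691629   0.         320.64243794]
 [  0.         309.70691629 196.42222878]
 [  0.           0.           1.        ]] [[ 0.93297764  0.34312449  0.10871201  0.44683464]
 [ 0.35992789 -0.88758335 -0.28748516  0.05233224]
 [-0.00215223  0.30734571 -0.95159549  0.29432261]
 [ 0.          0.          0.          1.        ]]
```

View pics/w1.png

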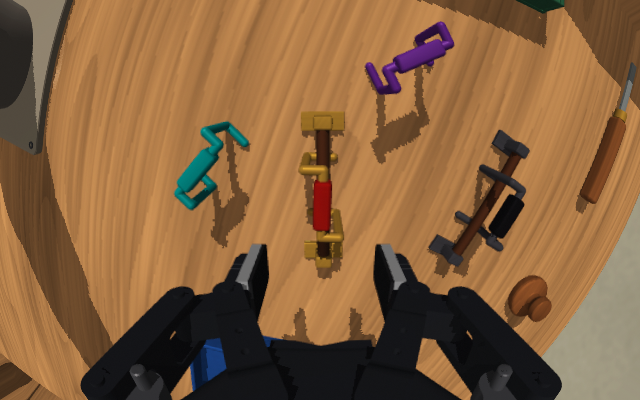

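The wrist view shows the red grip at (322,206), centred between the open fingers. It triangulates to (0.477, -0.024), which agrees with the top camera. I'll descend and grip.

>>> {"api": "jog_arm", "payload": {
  "plan": [
    [[0,0,0],[-0.002,0,0.03],0.055],
    [[0,0,0],[-0.002,0,0.06],0.055],
    [[0,0,0],[-0.002,0,0.085],0.055],
    [[0,0,0],[-0.002,0,0.1],0.055],
    [[0,0,0],[-0.002,0,0.105],0.055],
    [[0,0,0],[-0.002,0,0.105],0.055],
    [[0,0,0],[-0.002,0,0.105],0.03],
    [[0,0,0],[-0.002,0,0.105],0.02]
  ]
}}

```text
clock: 2.65
position: [0.4774, -0.0237, 0.0463]
ee_rot: [0.565, 0.825, 0.001, 0.001]
ft_force: [0.1, 0.1, -0.2]
grip_width: 0.373
grasp_force: 0.0
```

>>> {"api": "jog_arm", "payload": {
  "plan": [
    [[0,0,0],[0,0,0],0.01],
    [[0,0,0],[0,0,0],0.005],
    [[0,0,0],[0,0,0],0.005],
    [[0,0,0],[0,0,0],0.005],
    [[0,0,0],[0,0,0],0.005],
    [[0,0,0],[0,0,0],0.005]
  ],
  "force": 40
}}

```text
clock: 3.15
position: [0.4774, -0.0239, 0.0462]
ee_rot: [0.566, 0.825, 0.001, 0.001]
ft_force: [-1.4, 0.8, 7.2]
grip_width: 0.153
grasp_force: 40.6
```

>>> {"api": "jog_arm", "payload": {
  "plan": [
    [[0,0,0],[0,0,-0.003],0.005],
    [[0,0,0],[0,0,-0.003],0.005],
    [[0,0,-0.08],[0,0,-0.003],0.005],
    [[0,0,-0.16],[0,0,-0.003],0.005],
    [[0,0,-0.24],[0,0,-0.003],0.005],
    [[0,0,-0.32],[0,0,-0.003],0.005],
    [[0,0,-0.4],[0,0,-0.003],0.005],
    [[0,0,-0.4],[0,0,-0.003],0.005]
  ]
}}

```text
clock: 3.82
position: [0.4763, -0.0243, 0.0481]
ee_rot: [0.389, 0.921, 0.0, -0.0]
ft_force: [-0.7, 0.1, -1.8]
grip_width: 0.154
grasp_force: 39.6
```

>>> {"api": "jog_arm", "payload": {
  "plan": [
    [[0,0,-0.1],[0,0,0],0.005],
    [[0,0,-0.22],[0,0,0],0.005],
    [[0,0,-0.34],[0,0,0],0.005],
    [[0,0,-0.46],[0,0,0],0.005],
    [[0,0,-0.58],[0,0,0],0.005],
    [[0,0,-0.7],[0,0,0],0.005],
    [[0,0,-0.82],[0,0,0],0.005],
    [[0,0,-0.92],[0,0,0],0.005]
  ]
}}

```text
clock: 4.48
position: [0.4763, -0.0243, 0.0481]
ee_rot: [-0.06, 0.998, 0.0, -0.0]
ft_force: [0.1, 0.8, -0.6]
grip_width: 0.155
grasp_force: 39.6
```

Run:
```python
from workcell import *
from h import *
o=get_obs();print(o["position"],o["ee_rot"],o["ft_force"],o["torque"])
c=camera("scene")
a=cv2.resize(c["img"][140:260,240:380,::-1],None,fx=5,fy=5,interpolation=cv2.INTER_CUBIC);cv2.imwrite("pics/s2.png",a)
```

```text
[ 0.47634924 -0.02428068  0.04811914] [-6.01216404e-02  9.98191054e-01  2.83720378e-05 -7.99599559e-05] [ 0.12160623  0.84840288 -0.59355927] [ 0.00237341  0.00421715 -0.01652089]
```

View pics/s2.png

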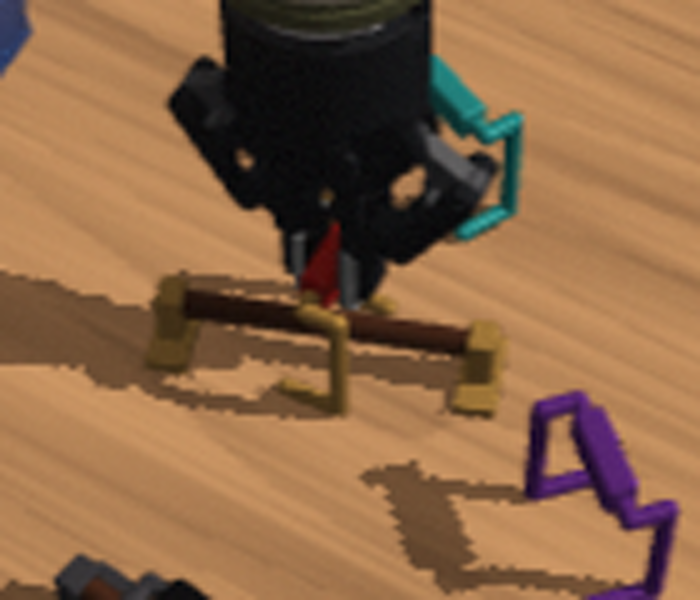

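The zoomed scene view shows the hook turned about 76°. Its toe, at crop (300,390), lies clear beside the bar. I'll lift it now.

>>> {"api": "jog_arm", "payload": {
  "plan": [
    [[0,0,0],[0,0,-0.006],0.005],
    [[0,0,0],[0,0,-0.012],0.005],
    [[0,0,0],[0,0,-0.022],0.005],
    [[0,0,0],[0,0,-0.035],0.005],
    [[0,0,0],[0,0,-0.05],0.005],
    [[0,0,0],[0,0,-0.07],0.005],
    [[0,0,0],[0,0,-0.09],0.005],
    [[0,0,0],[0,0,-0.1],0.005]
  ]
}}

```text
clock: 5.2
position: [0.4776, -0.0243, 0.1513]
ee_rot: [-0.057, 0.998, 0.0, 0.002]
ft_force: [0.6, 0.3, -1.3]
grip_width: 0.156
grasp_force: 39.5
```

>>> {"api": "jog_arm", "payload": {
  "plan": [
    [[0,0,-0.02],[-0.006,0.02,-0.02],0.005],
    [[0,0,-0.04],[-0.015,0.055,-0.03],0.005],
    [[0,0,-0.06],[-0.025,0.095,-0.03],0.005],
    [[0,0,-0.08],[-0.037,0.135,-0.03],0.005],
    [[0,0,-0.1],[-0.048,0.175,-0.03],0.005],
    [[0,0,-0.1],[-0.06,0.215,-0.03],0.005],
    [[0,0,-0.1],[-0.071,0.255,-0.03],0.005],
    [[0,0,-0.1],[-0.082,0.29,-0.03],0.005]
  ]
}}

```text
clock: 5.87
position: [0.5235, 0.2765, 0.1784]
ee_rot: [-0.108, 0.994, 0.0, 0.0]
ft_force: [1.1, 0.1, -0.2]
grip_width: 0.159
grasp_force: 39.5
```

>>> {"api": "jog_arm", "payload": {
  "plan": [
    [[0,0,0],[-0.003,0.01,0],0.005],
    [[0,0,0],[-0.003,0.018,0.02],0.005],
    [[0,0,0],[-0.003,0.018,0.05],0.005],
    [[0,0,0],[-0.003,0.018,0.08],0.005],
    [[0,0,0],[-0.003,0.018,0.1],0.005],
    [[0,0,0],[-0.003,0.018,0.11],0.005],
    [[0,0,0],[-0.003,0.018,0.115],0.005],
    [[0,0,0],[-0.003,0.018,0.115],0.005]
  ]
}}

```text
clock: 6.53
position: [0.523, 0.2915, 0.063]
ee_rot: [-0.108, 0.994, -0.0, -0.0]
ft_force: [0.6, 1.0, -1.4]
grip_width: 0.153
grasp_force: 39.5
```

>>> {"api": "jog_arm", "payload": {
  "plan": [
    [[0,0,0],[0,0,0.004],0.005],
    [[0,0,0],[0,0,0.008],0.005],
    [[0,0,0],[0,0,0.0105],0.005],
    [[0,0,0],[0,0,0.0105],0.005],
    [[0,0,0],[0,0,0.0105],0.005]
  ]
}}

```text
clock: 6.95
position: [0.5232, 0.2917, 0.053]
ee_rot: [-0.108, 0.994, 0.0, 0.0]
ft_force: [-0.8, -0.4, -1.2]
grip_width: 0.153
grasp_force: 39.5
```

>>> {"api": "jog_arm", "payload": {
  "plan": [
    [[0,0,0],[0,0,0],0.03],
    [[0,0,0],[0,0,0],0.05],
    [[0,0,0],[0,0,0],0.055],
    [[0,0,0],[0,0,0],0.055],
    [[0,0,0],[0,0,-0.02],0.055],
    [[0,0,0],[0,0,-0.05],0.055],
    [[0,0,0],[0,0,-0.09],0.055],
    [[0,0,0],[0,0,-0.11],0.055]
  ]
}}

```text
clock: 7.62
position: [0.5243, 0.2922, 0.1671]
ee_rot: [-0.108, 0.994, 0.001, 0.002]
ft_force: [0.4, -0.0, 0.9]
grip_width: 0.647
grasp_force: 0.0
```

Run:
```python
from workcell import *
from h import *
o=get_obs();print(o["position"],o["ee_rot"])
c=camera("top");pickle.dump(c,open("pics/t3.pkl","wb"));im=c["img"][:,:,::-1]
a=cv2.resize(im[130:260,155:395],None,fx=3.3,fy=3.3,interpolation=cv2.INTER_CUBIC)
cv2.imwrite("pics/t3.png",a)
```

```text
[0.5242946  0.29215119 0.16713282] [-0.10823754  0.99412253  0.00108317  0.00196268]
```

View pics/t3.png

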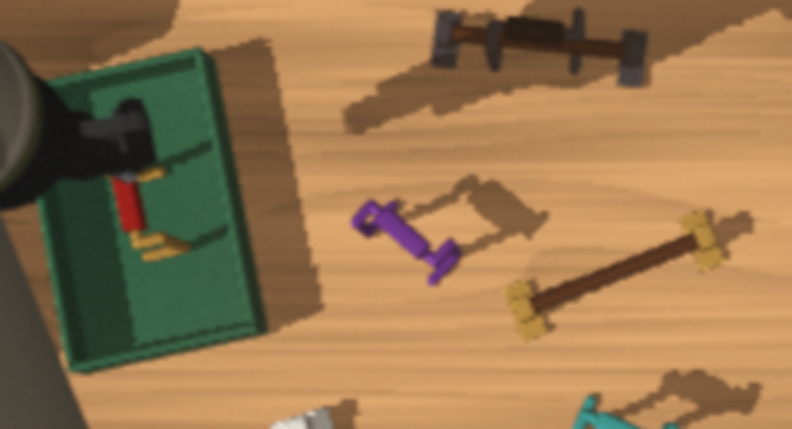

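The crop shows the hook standing in the green box at (130,210). The rail is still on the bench, with its feet at (527,310) and (703,240).

Run:
```python
from workcell import *
from h import *
c=pickle.load(open("pics/t3.pkl","rb"));f=lambda x,y:(155+x/3.3-.35,130+y/3.3-.35)
w=ray(c,[f(527,310),f(703,240),f(537,304),f(697,241)],.027);print(w)
m=w.mean(0);d=w[1]-w[0];print(m,np.degrees(np.arctan2(d[1],d[0])))
o=get_obs();X=R.from_quat(o["ee_rot"]).as_matrix()[:,0];print("toolx yaw",np.degrees(np.arctan2(X[1],X[0])),jog(o,[m[0],m[1],.13]))
```

```text
[[ 0.4546245   0.03113778  0.027     ]
 [ 0.50186883 -0.08826772  0.027     ]
 [ 0.4586695   0.02437608  0.027     ]
 [ 0.50119894 -0.08419446  0.027     ]]
[ 0.47909044 -0.02923708  0.027     ] -68.41313303421681
toolx yaw -167.57079090853847 (array([ 0.11508962, -0.30479422,  0.03815637]),)
```

>>> {"api": "jog_arm", "payload": {
  "plan": [
    [[0,0,0.12],[0.015,-0.04,0],0.055],
    [[0,0,0.24],[0.03,-0.078,0],0.055],
    [[0,0,0.36],[0.044,-0.116,0],0.055],
    [[0,0,0.48],[0.058,-0.154,0],0.055],
    [[0,0,0.6],[0.072,-0.192,0],0.055],
    [[0,0,0.72],[0.087,-0.23,0],0.055],
    [[0,0,0.84],[0.101,-0.268,0],0.055],
    [[0,0,0.96],[0.115,-0.305,0],0.055]
  ]
}}

```text
clock: 8.33
position: [0.4758, -0.033, 0.1629]
ee_rot: [0.366, 0.931, 0.0, 0.0]
ft_force: [0.7, -0.2, 0.5]
grip_width: 0.643
grasp_force: 0.0
```

>>> {"api": "jog_arm", "payload": {
  "plan": [
    [[0,0,0.12],[0,0,0],0.055],
    [[0,0,0.24],[0,0,0.01],0.055],
    [[0,0,0.36],[0,0,0.02],0.055],
    [[0,0,0.452],[0,0,0.03],0.055],
    [[0,0,0.452],[0,0,0.04],0.055],
    [[0,0,0.452],[0,0,0.04],0.055],
    [[0,0,0.452],[0,0,0.04],0.055]
  ]
}}

```text
clock: 8.92
position: [0.4762, -0.031, 0.1224]
ee_rot: [0.561, 0.828, -0.0, -0.0]
ft_force: [0.1, -0.1, 0.5]
grip_width: 0.644
grasp_force: 0.0
```

Run:
```python
from workcell import *
from h import *
o=get_obs();X=R.from_quat(o["ee_rot"]).as_matrix()[:,0];print(o["position"],np.degrees(np.arctan2(X[1],X[0])),o["joint_pos"][-1],jog(o,[.479,-.0285,.0065]))
c=camera("wrist");pickle.dump(c,open("pics/w4.pkl","wb"));print(c["extrinsics"])
cv2.imwrite("pics/w4.png",cv2.resize(c["img"][80:300,200:440,::-1],None,fx=2.5,fy=2.5,interpolation=cv2.INTER_CUBIC))
```

```text
[ 0.47621068 -0.03104266  0.12241323] 111.73201940233001 0.4006886834091704 (array([0.00131097, 0.0036378 , 0.11591018]),)
[[ 0.92891564  0.35310882  0.11148944  0.44669879]
 [ 0.37028132 -0.88356395 -0.28671673  0.04283418]
 [-0.00273415  0.30761812 -0.95150597  0.26671818]
 [ 0.          0.          0.          1.        ]]
```

View pics/w4.png

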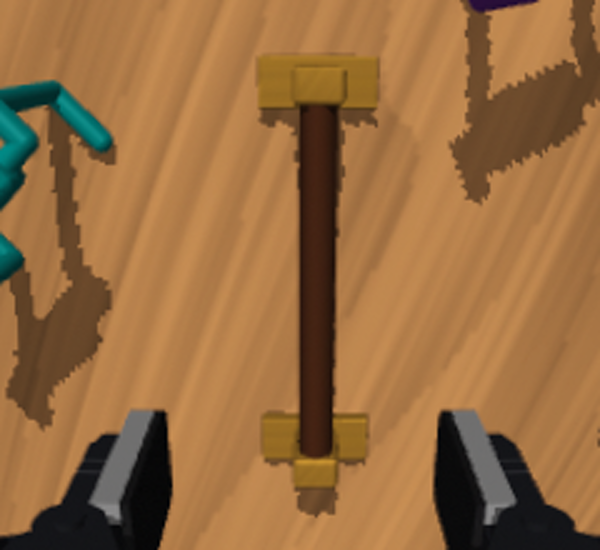

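The wrist crop shows the bar at column 318 and parallel to the pads, about 3 mm towards +tool y. That matches the computed shift.

>>> {"api": "jog_arm", "payload": {
  "plan": [
    [[0,0,0],[0.001,0.0035,0.03],0.055],
    [[0,0,0],[0.001,0.0035,0.06],0.055],
    [[0,0,0],[0.001,0.0035,0.085],0.055],
    [[0,0,0],[0.001,0.0035,0.102],0.055],
    [[0,0,0],[0.001,0.0035,0.11],0.055],
    [[0,0,0],[0.001,0.0035,0.115],0.055],
    [[0,0,0],[0.001,0.0035,0.115],0.055],
    [[0,0,0],[0.001,0.0035,0.115],0.03]
  ]
}}

```text
clock: 9.63
position: [0.4802, -0.0288, 0.0086]
ee_rot: [0.562, 0.827, 0.001, 0.0]
ft_force: [0.4, 0.1, 0.1]
grip_width: 0.515
grasp_force: 0.0
```

>>> {"api": "jog_arm", "payload": {
  "plan": [
    [[0,0,0],[0,0,0],0.015],
    [[0,0,0],[0,0,0],0.005],
    [[0,0,0],[0,0,0],0.004],
    [[0,0,0],[0,0,0],0.004],
    [[0,0,0],[0,0,0],0.004],
    [[0,0,0],[0,0,0],0.004],
    [[0,0,0],[0,0,0],0.004]
  ],
  "force": 60
}}

```text
clock: 10.22
position: [0.48, -0.0287, 0.0086]
ee_rot: [0.562, 0.827, 0.001, 0.0]
ft_force: [-1.9, 0.6, 6.9]
grip_width: 0.115
grasp_force: 58.5
```

>>> {"api": "jog_arm", "payload": {
  "plan": [
    [[0,0,0],[0,0,-0.006],0.004],
    [[0,0,0],[0,0,-0.02],0.004],
    [[0,0,0],[0,0,-0.04],0.004],
    [[0,0,0],[0,0,-0.065],0.004],
    [[0,0,0],[0,0,-0.09],0.004],
    [[0,0,0],[0,0,-0.115],0.004],
    [[0,0,0],[0,0,-0.13],0.004],
    [[0,0,0],[0,0,-0.13],0.004]
  ]
}}

```text
clock: 10.88
position: [0.4811, -0.0288, 0.1412]
ee_rot: [0.563, 0.827, 0.002, 0.002]
ft_force: [0.9, 0.9, -1.4]
grip_width: 0.115
grasp_force: 58.6
```

>>> {"api": "jog_arm", "payload": {
  "plan": [
    [[0,0,-0.1],[-0.025,-0.008,0],0.004],
    [[0,0,-0.21],[-0.06,-0.019,0],0.004],
    [[0,0,-0.32],[-0.095,-0.03,0],0.004],
    [[0,0,-0.43],[-0.13,-0.041,0],0.004],
    [[0,0,-0.54],[-0.165,-0.052,0],0.004],
    [[0,0,-0.65],[-0.2,-0.063,0],0.004],
    [[0,0,-0.76],[-0.23,-0.072,0],0.004],
    [[0,0,-0.86],[-0.255,-0.08,0],0.004]
  ]
}}

```text
clock: 11.55
position: [0.4979, -0.2953, 0.1368]
ee_rot: [0.175, 0.985, 0.0, -0.001]
ft_force: [0.7, 0.3, -1.9]
grip_width: 0.113
grasp_force: 58.7
```

>>> {"api": "jog_arm", "payload": {
  "plan": [
    [[0,0,-0.1],[0,0,0],0.004],
    [[0,0,-0.2],[0,0,0],0.004],
    [[0,0,-0.3],[0,0,0],0.004],
    [[0,0,-0.4],[0,0,0],0.004],
    [[0,0,-0.5],[0,0,0],0.004],
    [[0,0,-0.5],[0,0,0],0.004],
    [[0,0,-0.5],[0,0,0],0.004]
  ]
}}

```text
clock: 12.13
position: [0.4981, -0.2935, 0.137]
ee_rot: [-0.07, 0.998, 0.0, -0.0]
ft_force: [-0.1, 0.5, -1.8]
grip_width: 0.116
grasp_force: 58.8
```

Run:
```python
from workcell import *
from h import *
o=get_obs();X=R.from_quat(o["ee_rot"]).as_matrix()[:,0];print(o["position"],np.degrees(np.arctan2(X[1],X[0])),o["joint_pos"][-1],jog(o,[.5005,-.296,.015]))
c=camera("top");cv2.imwrite("pics/t5.png",cv2.resize(c["img"][130:270,400:540,::-1],None,fx=4,fy=4,interpolation=cv2.INTER_CUBIC))
```

```text
[ 0.49806779 -0.2935288   0.13700088] -172.01500004827756 2.3017548437823505 (array([-0.00217473, -0.00286292,  0.12199718]),)
```

View pics/t5.png

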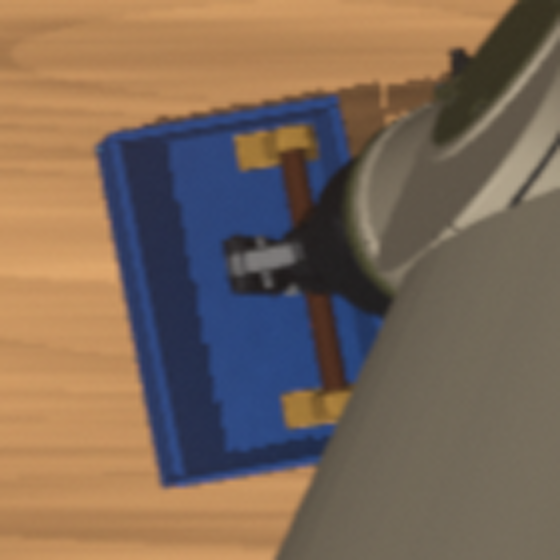

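The rail is held level, aligned with the blue box and over it; the apparent offset is parallax. Lowering it now.

>>> {"api": "jog_arm", "payload": {
  "plan": [
    [[0,0,-0.02],[-0.002,-0.003,0.025],0.004],
    [[0,0,-0.02],[-0.002,-0.003,0.05],0.004],
    [[0,0,-0.02],[-0.002,-0.003,0.075],0.004],
    [[0,0,-0.02],[-0.002,-0.003,0.095],0.004],
    [[0,0,-0.02],[-0.002,-0.003,0.108],0.004],
    [[0,0,-0.02],[-0.002,-0.003,0.116],0.004],
    [[0,0,-0.02],[-0.002,-0.003,0.12],0.004],
    [[0,0,-0.02],[-0.002,-0.003,0.12],0.004]
  ]
}}

```text
clock: 12.85
position: [0.501, -0.2963, 0.0175]
ee_rot: [-0.081, 0.997, 0.0, -0.0]
ft_force: [-1.0, -0.5, -1.0]
grip_width: 0.116
grasp_force: 58.9
```

>>> {"api": "jog_arm", "payload": {
  "plan": [
    [[0,0,0],[0,0,0.0015],0.004],
    [[0,0,0],[0,0,0.0025],0.004],
    [[0,0,0],[0,0,0.0025],0.004],
    [[0,0,0],[0,0,0.0025],0.004]
  ]
}}

```text
clock: 13.18
position: [0.5013, -0.2964, 0.0158]
ee_rot: [-0.081, 0.997, -0.0, 0.0]
ft_force: [-0.3, 0.9, -2.5]
grip_width: 0.119
grasp_force: 58.8
```

>>> {"api": "jog_arm", "payload": {
  "plan": [
    [[0,0,0],[0,0,0],0.02],
    [[0,0,0],[0,0,0],0.03],
    [[0,0,0],[0,0,0],0.035],
    [[0,0,0],[0,0,0],0.035],
    [[0,0,0],[0,0,-0.015],0.035],
    [[0,0,0],[0,0,-0.04],0.035],
    [[0,0,0],[0,0,-0.075],0.035],
    [[0,0,0],[0,0,-0.11],0.035]
  ]
}}

```text
clock: 13.85
position: [0.5003, -0.2961, 0.126]
ee_rot: [-0.081, 0.997, 0.0, -0.001]
ft_force: [0.7, -0.7, -0.3]
grip_width: 0.41
grasp_force: 0.0
```

>>> {"api": "jog_arm", "payload": {
  "plan": [
    [[0,0,0],[0.03,0,-0.02],0.035],
    [[0,0,0],[0.06,0,-0.04],0.035],
    [[0,0,0],[0.08,0,-0.06],0.035],
    [[0,0,0],[0.08,0,-0.08],0.035],
    [[0,0,0],[0.08,0,-0.08],0.035],
    [[0,0,0],[0.08,0,-0.08],0.035]
  ]
}}

```text
clock: 14.35
position: [0.4226, -0.3095, 0.2063]
ee_rot: [-0.081, 0.997, -0.0, 0.001]
ft_force: [0.9, 1.2, -0.2]
grip_width: 0.408
grasp_force: 0.0
```

Run:
```python
from workcell import *
from h import *
c=camera("scene");cv2.imwrite("pics/s6.png",c["img"][:,:,::-1])
```

```text
(no output)
```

View pics/s6.png

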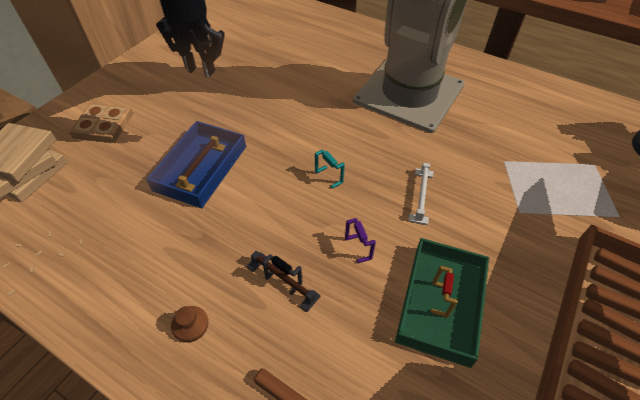

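The rail lies flat in the blue box at (200,163). The hook stands in the green box at (445,290), and the black hook at (285,270) is untouched.

```bash
python3 -c "
from workcell import *
print(hand_in())"
```

```text
the job is handed in; nothing more can be done
None
```

The job is handed in at about 14 s: the brass hook was turned about 76° counter-clockwise, lifted off and put in the green box, the rail lies flat in the blue box, and the black hook was left alone.

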